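# Set three valve overrides in order

### The job

Get the valves ready for their bench test: with your fingertips, lightly press down the button on top of the valve with the blue cap, then the green one, then the red one, each right down so that it stays down. Leave the white button up, and do not lift, tip or push any valve out of its place or disturb the things around them; finish clear of everything.

Things in the scene. Friction and masses are not known exactly. Their poses are not given: they have to be found in the camera images.
- valve_blue: loose solenoid valve with the blue button, 89 mm long (its x axis) and 36 mm wide, about 0.45 kg: aluminium body, black coil at its +x end, two brass ports at its -x end. It stands flat on the table; origin at its underside, straight below the button. The body and coil rise at most 42 mm (within 15 mm of the button) or 39 mm (elsewhere); only the button is higher.
- cap_blue (a point): centre of the top face of the blue button, a round flat-topped cap 22 mm across, on top of the valve; 58 mm above the table when up, 48 mm when fully down; it moves with the button. The cap is soft: it gives 1 mm for every 3 N, up to 6 mm, on top of the button's own travel, and springs back when let go.
- button_blue (a joint): how far the blue button is pressed down, in m: 0 up (as it starts), 0.010 fully down against its stop. It moves straight down against about 3 N of friction (a little more when pushed fast), has no spring, and stays where it is left.
- valve_green: loose solenoid valve with the green button, 89 mm long (its x axis) and 36 mm wide, about 0.45 kg: aluminium body, black coil at its +x end, two brass ports at its -x end. It stands flat on the table; origin at its underside, straight below the button. The body and coil rise at most 42 mm (within 15 mm of the button) or 39 mm (elsewhere); only the button is higher.
- cap_green (a point): centre of the top face of the green button, a round flat-topped cap 22 mm across, on top of the valve; 58 mm above the table when up, 48 mm when fully down; it moves with the button. The cap is soft: it gives 1 mm for every 3 N, up to 6 mm, on top of the button's own travel, and springs back when let go.
- button_green (a joint): how far the green button is pressed down, in m: 0 up (as it starts), 0.010 fully down against its stop. It moves straight down against about 3 N of friction (a little more when pushed fast), has no spring, and stays where it is left.
- valve_red: loose solenoid valve with the red button, 89 mm long (its x axis) and 36 mm wide, about 0.45 kg: aluminium body, black coil at its +x end, two brass ports at its -x end. It stands flat on the table; origin at its underside, straight below the button. The body and coil rise at most 42 mm (within 15 mm of the button) or 39 mm (elsewhere); only the button is higher.
- cap_red (a point): centre of the top face of the red button, a round flat-topped cap 22 mm across, on top of the valve; 58 mm above the table when up, 48 mm when fully down; it moves with the button. The cap is soft: it gives 1 mm for every 3 N, up to 6 mm, on top of the button's own travel, and springs back when let go.
- button_red (a joint): how far the red button is pressed down, in m: 0 up (as it starts), 0.010 fully down against its stop. It moves straight down against about 3 N of friction (a little more when pushed fast), has no spring, and stays where it is left.
- valve_white: loose solenoid valve with the white button, 89 mm long (its x axis) and 36 mm wide, about 0.45 kg: aluminium body, black coil at its +x end, two brass ports at its -x end. It stands flat on the table; origin at its underside, straight below the button. The body and coil rise at most 42 mm (within 15 mm of the button) or 39 mm (elsewhere); only the button is higher.
- cap_white (a point): centre of the top face of the white button, a round flat-topped cap 22 mm across, on top of the valve; 58 mm above the table when up, 48 mm when fully down; it moves with the button. The cap is soft: it gives 1 mm for every 3 N, up to 6 mm, on top of the button's own travel, and springs back when let go.
- button_white (a joint): how far the white button is pressed down, in m: 0 up (as it starts), 0.010 fully down against its stop. It moves straight down against about 3 N of friction (a little more when pushed fast), has no spring, and stays where it is left.
- push_in_1: small black push-in tube fitting with a blue end, 14 x 35 x 14 mm, in front of the valves; a loose bystander, origin at its underside.
- thread_tape: white roll of thread tape lying flat, 54 mm across, 15 mm high, among the valves; a loose bystander, origin at its underside.
- spare_coil: black valve coil with a white stud, 30 x 36 x 46 mm, behind the valves; a loose bystander, origin at its underside.
- tape_measure: yellow and black tape measure, 34 x 79 x 57 mm, behind the valves; a loose bystander, origin at its underside.
- seal_jar: clear jar with a black screw lid, 58 mm across, 56 mm high, behind the valves; a loose bystander, origin at its underside.
- column_foot (a point): fixed obstacle: point on the table under the middle of the bottle filler's grey column, 46 mm square and 1.2 m tall, behind and left of the valves, on a foot 190 x 114 mm; its filling head juts out to the left of it at 0.3 to 0.5 m height. Bring the arm in from the front, not through it.
Things that resemble listed ones, but are neither listed nor needed, are in the scene too. What is shaped like the valve_blue but purple is not meant.

How it is judged:
By the outcome, as a careful person would: the job done as asked, in the order asked, and still so for the second after the job is handed in, with the robot touching nothing.
It also fails if it takes over 45 s, if anything falls off the work surface, if the arm or the gripper's body presses on something with over 40 N, if the wrist force passes 120 N, or if a joint passes its speed limit or range.

### The arm

A 7-joint arm with a two-finger parallel gripper is mounted at the origin on a cart in front of the work surface, level with it; the furniture and walls round the work are solid. World frame = base frame: x ahead of the robot, y to its left, z up, the work surface at z = 0. Lengths are in mm, angles in rad, forces in N, time in s.
With the tool pointing down it reaches from about 425 to 875 mm from the base axis. Payload 8.4 kg.
Tool frame: the origin (TCP) lies midway between the tips of the shut fingers; the grasp point (between the pads) lies 19 mm behind it (bot.hold_point_z is the distance from the TCP to the grasp point, in mm); z points along the fingers, y is the line along which they close (so a half turn about z gives the same grasp; the last joint's range is limited). The gripper opens to 85 mm and grips with 20 to 120 N. Pads are 22 mm wide; open, the fingers measure 114 mm over their backs; the gripper's body (76 mm by 85 mm) begins 54 mm behind the grasp point. The pads swing forward as they close: fully open they stand 13 mm farther back than shut.
Start: joints at [-1.369, 0.333, 0.04, 1.465, -0.013, 1.343, -0.059], TCP at [192.586, 620.784, 195.408] pointing down, gripper open.
Joint ranges: [-2.58, 2.58], [-0.38, 2.09], [-1.3, 1.39], [0.25, 2.4], [-1.5, 4.64], [0.08, 2.09], [-2.65, 2.65]. Speed limits (rad/s): [2.22, 2.22, 2.79, 2.79, 3.14, 3.14, 3.14].

### API

Orientations are given as a unit quaternion [w, x, y, z].
In Python, from cell import bot gives the robot as it stands.
- The arm moves only by the shell command python3 -m inch 'ROWS' [OPENING]. ROWS is JSON, a list of rows, each a list of 6 numbers: the shift along the tool's x, y, z in cm, then the turn, a rotation vector about the tool's x, y, z in units of 10 degrees (1.0 is 10 degrees). In form: [[x, y, z, wx, wy, wz], ...]. A call has 1 to 5 rows; each row shifts and turns the commanded pose from where the row before left it, along the tool's axes as they then stand; what a row does not reach is not made up. A row lasts 1/8 s, in which the tool goes at most 62.5 mm and 10.7 degrees, less where a joint would pass 70% of its speed; a pose out of reach is approached as far as the arm can. A call with a gripper value outside its range is refused whole. OPENING is the opening in per cent of the stroke, from 0 (shut) to 100 (fully open), set as the call begins (- or left out, the last holds). The fingers move at their own pace and stop on an object; the grip force is fixed at half the most. Time passes only in rows, so rows that do not move let the fingers close. It gives the time, the measured TCP pose, the force, the opening and the grip force at its end, in the units of the state.
- bot.get_state(): the state, without advancing time (a new reading comes with each control period).
- bot.get_image(name): name is "scene" or "top" or "wrist"; returns a dict with "frame" (420x560x3 uint8, red, green, blue), "range_z" (420x560 float32, mm along the optical axis (not along the pixel's ray), 0 where there is no reading), "K" (3x3 intrinsics, pixels), "R" (3x3) and "t" (3): a world point X has camera coordinates R X + t. Camera axes: x right, y down, z forward; pixel columns grow to the right and rows downward; lengths in mm; the calibration is good to about 2 mm. A picture is of the moment at which its call begins.
- bot.job_done(): hands the job in; it is judged then, once.
The state is a dict: "time": time; "qpos": joint angles; "joint_vel": joint speeds; "tau": joint torques, N m; "ee_pos": TCP position; "tool_rot": TCP orientation; "contact_force": force on the tool from outside, world axes, zero at the start; "ft_torque": the same for the moment, N m; "grip_width": opening from 0.0 (shut) to 1.0 (fully open); "finger_force": force on a finger pad.
Only numpy, scipy, OpenCV 4.12 (cv2) and the standard library are available. Lean on these libraries where they do the work, as an engineer would, in place of code of your own. Each camera call takes 0.05 s, during which the arm holds its last target. There are 200 camera calls.

## Working session

There is one attempt and no reset: what is moved stays moved. The work goes in short steps, Python scripts to look and compute and a shell command to move; the robot and the scene stay as the last step left them, time stands still between calls to the robot, and variables do not carry over. Pictures are saved under pics/ and viewed, at most 10 in all, crops included, and the job is handed in when it is done.

```bash
mkdir -p pics; ls; python3 - <<'E'
from cell import bot
import cv2
for n in("top","scene"):
    i=bot.get_image(n); cv2.imwrite(f"pics/{n}0.png",i["frame"][:,:,::-1])
    print(n,i["K"].tolist(),i["R"].round(3).tolist(),i["t"].round(1).tolist(),(i["range_z"]>0).mean())
s=bot.get_state();print(s)
E
```

```text
pics
top [[487.8782312163615, 0.0, 268.18008071876056], [0.0, 487.8782312163615, 207.2328498052209], [0.0, 0.0, 1.0]] [[0.027, -1.0, 0.011], [-0.99, -0.028, -0.137], [0.137, -0.008, -0.99]] [99.0, 566.7, 1183.8] 0.995875850340136
scene [[541.8964985343176, 0.0, 282.0258056146536], [0.0, 541.8964985343176, 210.44346892703615], [0.0, 0.0, 1.0]] [[0.84, -0.542, -0.008], [-0.266, -0.4, -0.877], [0.473, 0.739, -0.48]] [-415.1, 253.5, 983.3] 0.994328231292517
{'time': 0.1, 'qpos': array([-1.36917603,  0.33383292,  0.03989421,  1.4661757 , -0.01341941,
        1.34325813, -0.05853623]), 'joint_vel': array([ 1.69723274e-03, -1.37716716e-03,  1.00669497e-04, -3.91633087e-03,
        8.32973196e-05,  2.05310944e-04, -5.66423804e-04]), 'tau': array([ 3.13871300e-03, -6.60016751e+01,  1.36958499e+00, -4.06482410e+01,
        1.71202014e-02,  8.76792648e-03, -5.26767724e-05]), 'ee_pos': array([192.49721694, 620.37643071, 194.61872833]), 'tool_rot': array([-6.47652731e-05,  1.49881142e-01,  9.88703771e-01, -7.00941598e-04]), 'contact_force': array([0.50915692, 0.18495674, 0.31915776]), 'ft_torque': array([ 0.02807598, -0.05636002,  0.03156453]), 'finger_force': 0.0, 'grip_width': 0.9993752683375171}
```

View pics/top0.png

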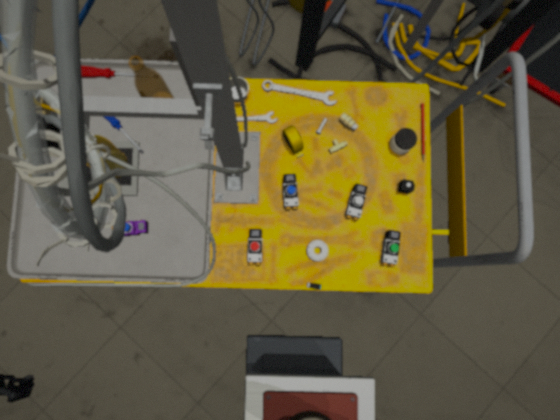

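View pics/scene0.png

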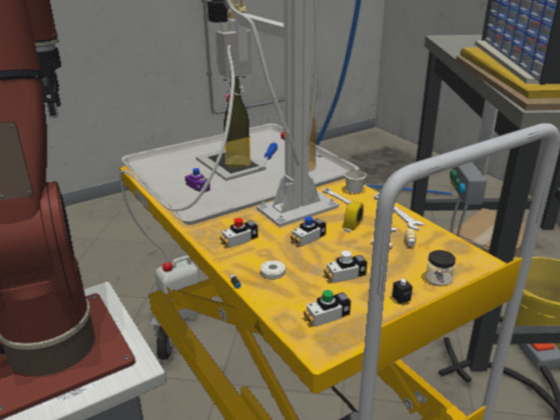

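The top view shows the blue cap at about (291,191), white (357,201), red (255,247), green (391,248), and the purple decoy at (130,228). The scene view shows the same four valves: red (239,222), blue (308,220), white (346,257) and green (327,296). The column foot stands just behind and left of blue.

```bash
cat > h.py <<'E'
import numpy as np, cv2
from cell import bot
HUE={"blue":(105,125),"green":(50,85),"red":(0,8)}
def ray(i,u,v):
    R,t=i["R"],i["t"]; return -R.T@t, R.T@np.linalg.solve(i["K"],[u,v,1.0])
def plane(i,u,v,z):
    c,d=ray(i,u,v); return c+d*(z-c[2])/d[2]
def proj(i,X):
    p=i["K"]@(i["R"]@np.array(X,float)+i["t"]); return p[:2]/p[2]
def blob(i,col,near,r=14):
    h=cv2.cvtColor(i["frame"],cv2.COLOR_RGB2HSV); lo,hi=HUE[col]
    m=cv2.inRange(h,(lo,120,50),(hi,255,255))
    k=np.zeros_like(m); cv2.circle(k,tuple(int(round(x)) for x in near),r,255,-1); m&=k
    n,l,s,c=cv2.connectedComponentsWithStats(m)
    if n<2: return None
    j=1+np.argmax(s[1:,4]); return c[j],s[j]
E
python3 - <<'E'
from h import *
T=bot.get_image("top");S=bot.get_image("scene")
near={"blue":((291,191),(308,220)),"green":((391,248),(327,296)),"red":((255,247),(239,222))}
for c,(a,b) in near.items():
    for i,p in((T,a),(S,b)):
        B=blob(i,c,p); print(c,B and (B[0].round(1),B[1]), plane(i,*B[0],58).round(1) if B else None)
for n,p,z in(("white",(359,200),58),("purple",(130,228),58),("foot",(238,168),5),("tapem",(293,140),50),("tape",(317,250),15),("pushin",(314,286),10),("coil",(406,186),46),("jar",(404,140),56)):
    print(n,plane(T,*p,z).round())
for n in("top","scene"):
    i=dict(top=T,scene=S)[n]
cv2.imwrite("pics/crops.png",np.vstack([np.hstack([cv2.resize(im["frame"][int(p[1])-16:int(p[1])+16,int(p[0])-20:int(p[0])+20,::-1],(260,208),interpolation=cv2.INTER_NEAREST) for p in [near[c][k] for c in near]]) for k,im in((0,T),(1,S))]))
E
```

```text
blue (array([290.9, 189.1]), array([287, 185,   9,   9,  59], dtype=int32)) [608.1  59.6  58. ]
blue (array([308.5, 220.2]), array([305, 216,   9,   9,  57], dtype=int32)) [600.6  49.3  58. ]
green (array([394.2, 247.5]), array([390, 244,   9,   8,  60], dtype=int32)) [ 470.5 -196.    58. ]
green (array([327.3, 295.5]), array([323, 290,  10,  12,  94], dtype=int32)) [ 464.4 -204.6   58. ]
red (array([254.1, 245.8]), array([250, 242,   9,   9,  60], dtype=int32)) [465.4 146.5  58. ]
red (array([238.1, 222. ]), array([235, 218,   8,   9,  61], dtype=int32)) [458.5 134.   58. ]
white [ 585. -110.   58.]
purple [500. 451.  58.]
foot [669. 195.   5.]
tapem [736.  56.  50.]
tape [461. -12.  15.]
pushin [371.  -6.  10.]
coil [ 626. -230.   46.]
jar [ 742. -224.   56.]
```

View pics/crops.png

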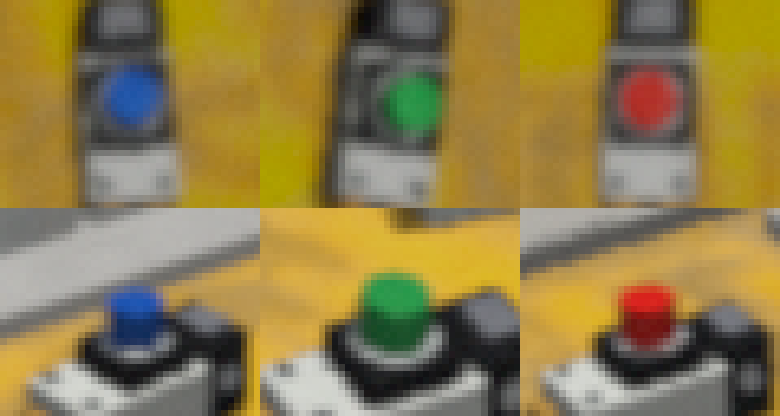

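The caps are clear in both crops: the top-view blobs sit on the flat faces, and the scene blobs include the cap sides, which explains the roughly 10 mm bias. Corrected, the two views agree to about 3 mm. Next I'll check the sweep corridor for hanging hoses.

```bash
python3 - <<'E'
from h import *
for n in("top","scene"):
    i=bot.get_image(n); z=i["range_z"].astype(float); v,u=np.indices(z.shape)
    P=np.stack([(u-i["K"][0,2])*z/i["K"][0,0],(v-i["K"][1,2])*z/i["K"][1,1],z],-1)
    W=(P-i["t"])@i["R"]; W=W[z>0]
    for y0 in range(-250,700,50):
        s=W[(W[:,1]>=y0)&(W[:,1]<y0+50)&(W[:,2]>70)&(W[:,2]<900)&(W[:,0]>150)&(W[:,0]<800)]
        if len(s)>3:
            k=np.argsort(s[:,0])[[0,3,len(s)//4]]; print(n,y0,len(s),s[k].round().tolist())
E
```

```text
top 150 3874 [[570.0, 200.0, 631.0], [571.0, 200.0, 632.0], [649.0, 192.0, 724.0]]
top 200 4399 [[399.0, 249.0, 79.0], [404.0, 246.0, 81.0], [649.0, 219.0, 792.0]]
top 250 4567 [[394.0, 259.0, 71.0], [397.0, 256.0, 75.0], [439.0, 265.0, 860.0]]
top 300 3508 [[398.0, 322.0, 815.0], [399.0, 321.0, 817.0], [459.0, 303.0, 882.0]]
top 350 1103 [[497.0, 350.0, 624.0], [520.0, 351.0, 615.0], [565.0, 366.0, 605.0]]
top 400 806 [[595.0, 405.0, 372.0], [596.0, 406.0, 375.0], [628.0, 427.0, 587.0]]
top 450 896 [[597.0, 483.0, 456.0], [597.0, 485.0, 455.0], [628.0, 473.0, 482.0]]
top 500 82 [[164.0, 550.0, 301.0], [172.0, 549.0, 298.0], [180.0, 548.0, 293.0]]
top 550 701 [[159.0, 554.0, 297.0], [160.0, 553.0, 309.0], [174.0, 555.0, 346.0]]
scene 150 4458 [[576.0, 200.0, 388.0], [577.0, 194.0, 378.0], [652.0, 182.0, 82.0]]
scene 200 1693 [[397.0, 248.0, 76.0], [401.0, 248.0, 80.0], [575.0, 213.0, 443.0]]
scene 250 397 [[393.0, 257.0, 71.0], [395.0, 256.0, 73.0], [530.0, 288.0, 285.0]]
scene 300 227 [[544.0, 301.0, 309.0], [546.0, 304.0, 320.0], [569.0, 328.0, 343.0]]
scene 350 154 [[574.0, 352.0, 354.0], [577.0, 357.0, 356.0], [595.0, 390.0, 371.0]]
scene 400 115 [[597.0, 404.0, 376.0], [599.0, 414.0, 374.0], [656.0, 425.0, 438.0]]
scene 450 2999 [[593.0, 474.0, 460.0], [596.0, 481.0, 486.0], [636.0, 483.0, 327.0]]
scene 500 704 [[162.0, 547.0, 295.0], [166.0, 549.0, 291.0], [625.0, 510.0, 366.0]]
scene 550 1997 [[162.0, 553.0, 291.0], [164.0, 551.0, 304.0], [181.0, 551.0, 330.0]]
scene 600 129 [[198.0, 601.0, 337.0], [200.0, 608.0, 350.0], [214.0, 627.0, 336.0]]
scene 650 86 [[196.0, 661.0, 273.0], [205.0, 660.0, 245.0], [209.0, 663.0, 249.0]]
```

```bash
python3 - <<'E'
from h import *
A=[]
for n in("top","scene"):
    i=bot.get_image(n); z=i["range_z"].astype(float); v,u=np.indices(z.shape)
    P=np.stack([(u-i["K"][0,2])*z/i["K"][0,0],(v-i["K"][1,2])*z/i["K"][1,1],z],-1)
    A.append(((P-i["t"])@i["R"])[z>0])
W=np.vstack(A); W=W[(W[:,0]>150)&(W[:,0]<620)&(W[:,1]>-250)&(W[:,1]<520)]
for z0 in range(40,900,40):
    s=W[(W[:,2]>z0)&(W[:,2]<z0+40)]; r=np.hypot(s[:,0],s[:,1])
    if len(s): print(z0,len(s),[(s[k].round().tolist(),int(r[k])) for k in np.argsort(r)[[0,min(5,len(r)-1),len(r)//3]]])
E
```

```text
40 1497 [([393.0, 251.0, 73.0], 466), ([449.0, 133.0, 43.0], 467), ([478.0, 160.0, 41.0], 503)]
80 105 [([400.0, 247.0, 81.0], 470), ([404.0, 246.0, 84.0], 472), ([417.0, 235.0, 106.0], 478)]
120 98 [([429.0, 234.0, 121.0], 488), ([430.0, 235.0, 129.0], 490), ([437.0, 235.0, 135.0], 496)]
160 116 [([453.0, 227.0, 163.0], 506), ([453.0, 233.0, 161.0], 509), ([462.0, 234.0, 181.0], 517)]
200 145 [([475.0, 239.0, 201.0], 532), ([480.0, 238.0, 202.0], 535), ([487.0, 246.0, 217.0], 545)]
240 232 [([502.0, 250.0, 241.0], 561), ([503.0, 252.0, 243.0], 562), ([514.0, 266.0, 265.0], 579)]
280 277 [([526.0, 274.0, 287.0], 593), ([528.0, 274.0, 284.0], 595), ([540.0, 295.0, 307.0], 614)]
320 297 [([583.0, 187.0, 346.0], 612), ([583.0, 188.0, 342.0], 612), ([593.0, 186.0, 331.0], 621)]
360 309 [([576.0, 192.0, 376.0], 607), ([575.0, 203.0, 397.0], 609), ([583.0, 198.0, 387.0], 615)]
400 127 [([570.0, 209.0, 431.0], 607), ([573.0, 206.0, 425.0], 608), ([577.0, 200.0, 412.0], 610)]
440 440 [([566.0, 214.0, 463.0], 605), ([566.0, 222.0, 468.0], 607), ([576.0, 219.0, 448.0], 616)]
480 508 [([556.0, 
[... 373 characters left out ...]
606)]
640 697 [([432.0, 289.0, 676.0], 519), ([436.0, 290.0, 670.0], 523), ([456.0, 309.0, 679.0], 550)]
680 426 [([419.0, 286.0, 719.0], 507), ([424.0, 284.0, 715.0], 510), ([446.0, 303.0, 713.0], 539)]
720 125 [([417.0, 282.0, 752.0], 503), ([418.0, 281.0, 757.0], 503), ([419.0, 284.0, 729.0], 505)]
760 560 [([417.0, 280.0, 775.0], 502), ([418.0, 280.0, 768.0], 502), ([423.0, 293.0, 783.0], 514)]
800 878 [([422.0, 276.0, 805.0], 504), ([423.0, 275.0, 807.0], 504), ([407.0, 321.0, 813.0], 518)]
840 1229 [([432.0, 269.0, 841.0], 508), ([433.0, 268.0, 842.0], 509), ([449.0, 260.0, 872.0], 518)]
880 3043 [([446.0, 262.0, 880.0], 516), ([446.0, 263.0, 882.0], 517), ([462.0, 278.0, 895.0], 539)]
```

```bash
python3 -m inch '[[0,-3,0,0,0,-0.9],[0,-4,0,0,0,-0.82],[0,-3,0,0,0,0]]' 0
```

```text
time: 0.78
ee_pos: [177.5, 521.3, 195.4]
tool_rot: [-0.0, -0.001, 1.0, -0.0]
contact_force: [-0.6, 0.0, 0.6]
grip_width: 0.377
finger_force: 0.0
```

```bash
python3 -m inch '[[-2,-5.8,0,0,0,0],[-1.75,-5.8,0,0,0,0],[-4.4,-4.2,0,0,0,0],[-4.5,-4,0,0,0,0],[-4,-4.4,0,0,0,0]]' 0
```

```text
time: 1.4
ee_pos: [345.7, 279.0, 195.8]
tool_rot: [0.0, 0.0, 1.0, 0.001]
contact_force: [1.1, 1.1, 0.5]
grip_width: -0.002
finger_force: 0.0
```

```bash
python3 -m inch '[[-3.4,-5,0,0,0,0],[-2.8,-5.3,0,0,0,0],[-2,-5.7,0,0,0,0],[-1.3,-5.8,0,0,0,0],[-5.5,0,0,0,0,0]]' 0
```

```text
time: 2.02
ee_pos: [494.0, 57.6, 197.0]
tool_rot: [0.001, 0.003, 1.0, 0.002]
contact_force: [0.9, 1.4, 0.5]
grip_width: 0.001
finger_force: 0.0
```

```bash
python3 - <<'E'
from h import *
i=bot.get_image("wrist"); cv2.imwrite("pics/w1.png",i["frame"][:,:,::-1])
s=bot.get_state(); print(s["ee_pos"],s["contact_force"])
for X in((606.5,58.5,58),s["ee_pos"]): print(proj(i,X))
for c,X in(("blue",(606.5,58.5,58)),("red",(465,145,58))):
    B=blob(i,c,proj(i,X),50); print(c,B,B and plane(i,*B[0],58))
E
```

```text
[500.47980147  60.13903569 195.12009676] [3.06211433 2.9400573  2.28730689]
[276.28812967 295.72403618]
[279.25761219 258.39968821]
blue None None
red (array([377.0341556 , 148.73624288]), array([363, 136,  27,  27, 527], dtype=int32)) [463.64338507 145.84322279  58.        ]
```

View pics/w1.png

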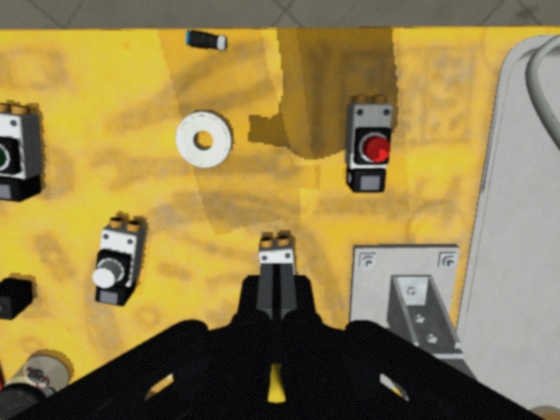

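The wrist view shows the red cap at (377,149), the white one at (107,272), green at the left edge, and blue hidden behind the fingers. The wrist position for red, (463.6,145.8), confirms the top view to within 2 mm. So blue is at about (606.5,59).

```bash
python3 -m inch '[[-5.3,0,0,0,0,0],[-5.3,-0.1,0,0,0,0],[0,0,6,0,0,0],[0,0,5,0,0,0],[0,0,0,0,0,0]]' 0
python3 - <<'E'
from h import *
S=bot.get_image("scene");f=S["frame"][160:300,230:420,::-1]; cv2.imwrite("pics/s1.png",cv2.resize(f,(760,560),interpolation=cv2.INTER_CUBIC))
s=bot.get_state(); print(s["ee_pos"],s["contact_force"])
E
```

```text
time: 2.7
ee_pos: [597.3, 61.1, 82.1]
tool_rot: [-0.003, 0.0, 1.0, -0.001]
contact_force: [0.1, -1.3, 0.9]
grip_width: 0.005
finger_force: 0.0
[599.37244564  61.20218504  85.07658661] [ 0.39007869 -0.25289822  1.01438749]
```

View pics/s1.png

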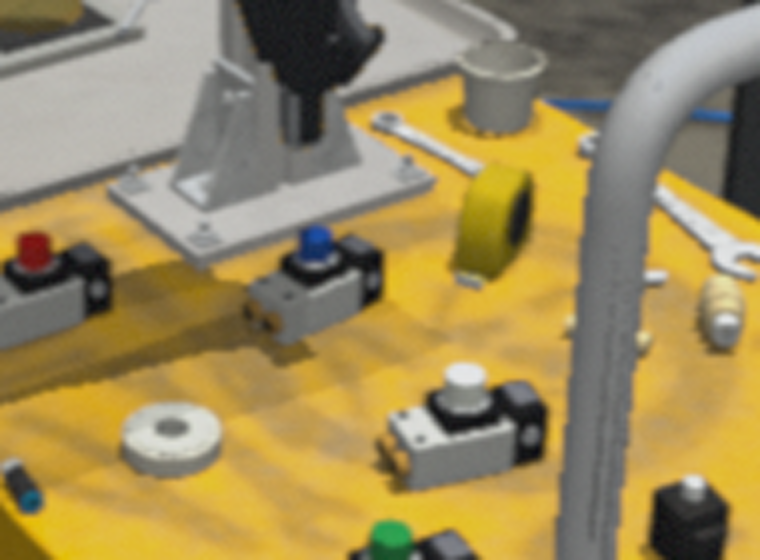

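The crop shows the shut fingertips at (302,142), just above and slightly left of the blue cap top at (315,232). I'll let the arm settle and check the remaining offset.

```bash
python3 -m inch '[[0,0,0,0,0,0],[0,0,0,0,0,0]]' 0
python3 - <<'E'
from h import *
S=bot.get_image("scene");T=bot.get_image("top")
s=bot.get_state(); print(s["ee_pos"],s["contact_force"])
print([proj(S,X).round(1) for X in (s["ee_pos"],(606.5,59,58),(606.5,59,85))])
E
```

```text
time: 3.0
ee_pos: [601.5, 61.6, 87.8]
tool_rot: [0.002, 0.0, 1.0, 0.001]
contact_force: [0.0, -0.1, 0.2]
grip_width: -0.001
finger_force: 0.0
[600.97409956  61.57071046  86.95517233] [0.01033079 0.3930458  0.12678495]
[array([305.8, 207.3]), array([308.1, 217.9]), array([308.3, 207.8])]
```

```bash
python3 - <<'E'
from h import *
s=bot.get_state(); e=s["ee_pos"]; print(e)
for n in("scene","top"):
    i=bot.get_image(n); z=i["range_z"].astype(float); v,u=np.indices(z.shape)
    P=np.stack([(u-i["K"][0,2])*z/i["K"][0,0],(v-i["K"][1,2])*z/i["K"][1,1],z],-1)
    W=(P-i["t"])@i["R"]
    m=(z>0)&(abs(W[...,0]-e[0])<40)&(abs(W[...,1]-e[1])<40)&(W[...,2]>62)&(W[...,2]<150)
    for z0 in range(60,150,6):
        k=m&(W[...,2]>=z0)&(W[...,2]<z0+6)
        if k.any(): print(n,z0,k.sum(),W[k].min(0).round(),W[k].max(0).round(),u[k].min(),u[k].max(),v[k].min(),v[k].max())
    if n=="scene": cv2.imwrite("pics/s2.png",cv2.resize(i["frame"][160:240,260:360,::-1],(750,600),interpolation=cv2.INTER_CUBIC))
E
```

```text
[600.97409956  61.57071046  86.95517233]
scene 120 9 [594.  53. 122.] [610.  58. 126.] 305 310 193 195
scene 126 18 [588.  49. 126.] [608.  66. 131.] 301 311 191 194
scene 132 27 [590.  46. 132.] [611.  68. 138.] 301 312 189 193
scene 138 27 [590.  46. 138.] [611.  69. 144.] 301 312 186 190
scene 144 27 [590.  46. 144.] [609.  69. 150.] 301 312 184 188
```

View pics/s2.png

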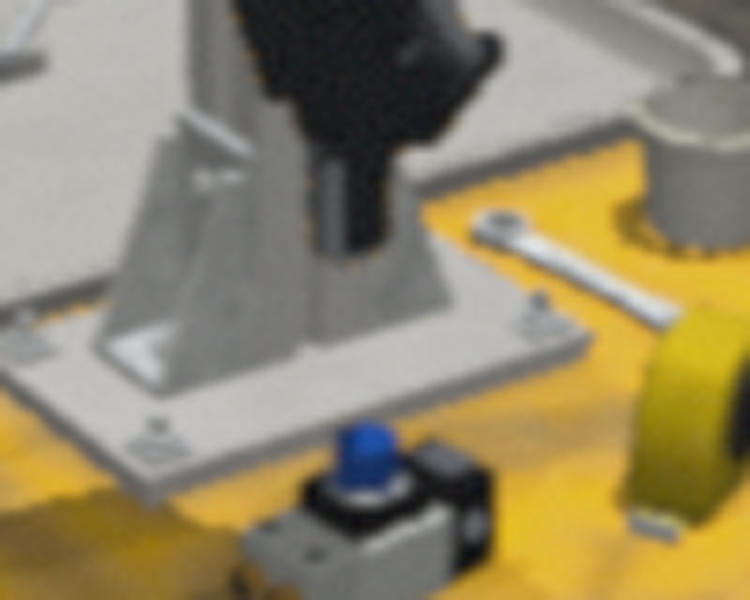

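The reported tool height is 87 mm, but the scene camera and its depth put the real fingertips near z=122, at s2 crop (345,255). That is well above the blue cap at crop (367,425). I'll centre, step down a little, and compare again.

```bash
cat > tip.py <<'E'
from h import *
s=bot.get_state(); e=s["ee_pos"]; print("ee",e.round(1),"F",s["contact_force"].round(1),"t",s["time"], "q", s["qpos"].round(3))
for n in("scene","wrist"):
    i=bot.get_image(n); z=i["range_z"].astype(float); v,u=np.indices(z.shape)
    P=np.stack([(u-i["K"][0,2])*z/i["K"][0,0],(v-i["K"][1,2])*z/i["K"][1,1],z],-1)
    W=(P-i["t"])@i["R"]
    m=(z>0)&(abs(W[...,0]-e[0])<25)&(abs(W[...,1]-e[1])<25)&(W[...,2]>62)&(W[...,2]<e[2]+60)
    if m.any(): w=W[m]; print(n,m.sum(),"zmin",np.sort(w[:,2])[:4].round(),"min",w.min(0).round(),"max",w.max(0).round(), "tip px",u[m][w[:,2].argmin()],v[m][w[:,2].argmin()])
E
python3 -m inch '[[-0.5,-0.1,1,0,0,0],[0,0,0.5,0,0,0],[0,0,0,0,0,0],[0,0,0,0,0,0]]' 0; python3 tip.py
```

```text
time: 3.7
ee_pos: [605.1, 60.2, 70.3]
tool_rot: [-0.0, 0.0, 1.0, -0.0]
contact_force: [-0.7, -0.2, 0.5]
grip_width: -0.001
finger_force: 0.0
ee [605.1  60.2  70.3] F [-0.7 -0.2  0.5] t 3.7 q [-0.696  0.398  0.655  1.744 -0.269  1.091  1.617]
scene 91 zmin [106. 107. 107. 107.] min [593.  39. 106.] max [616.  68. 130.] tip px 312 200
wrist 1602 zmin [109. 109. 109. 109.] min [593.  48. 109.] max [599.  75. 130.] tip px 266 263
```

Both cameras agree that the tips are about 36 mm above the reported TCP. I'll go down gently and use the force reading to find contact.

```bash
python3 -m inch '[[-0.1,-0.1,0.8,0,0,0],[0,0,0.3,0,0,0],[0,0,0.2,0,0,0],[0,0,0,0,0,0]]' 0; python3 tip.py; python3 -m inch '[[0,0,0.2,0,0,0],[0,0,0,0,0,0]]' 0;
```

```text
time: 4.3
ee_pos: [606.0, 59.2, 57.2]
tool_rot: [-0.0, 0.0, 1.0, -0.0]
contact_force: [0.3, 0.8, -0.4]
grip_width: 0.003
finger_force: 0.0
ee [606.   59.2  57.2] F [ 0.3  0.8 -0.4] t 4.3 q [-0.687  0.415  0.649  1.753 -0.281  1.068  1.628]
scene 94 zmin [91. 92. 93. 94.] min [594.  43.  91.] max [616.  74. 117.] tip px 309 206
wrist 1604 zmin [96. 96. 96. 96.] min [594.  47.  96.] max [600.  74. 117.] tip px 267 263
time: 4.65
ee_pos: [606.1, 59.3, 55.3]
tool_rot: [-0.0, 0.0, 1.0, -0.0]
contact_force: [-0.6, -0.1, 0.0]
grip_width: -0.003
finger_force: 0.0
```

No force at 55 mm, so the tip really is higher than reported. I'll continue down.

```bash
python3 -m inch '[[0,0,1,0,0,0],[0,0,1,0,0,0],[0,0,0.3,0,0,0],[0,0,0,0,0,0]]' 0; python3 tip.py; python3 - <<'E'
from h import *
S=bot.get_image("scene"); cv2.imwrite("pics/s3.png",cv2.resize(S["frame"][170:250,260:360,::-1],(750,600),interpolation=cv2.INTER_CUBIC))
E
```

```text
time: 5.15
ee_pos: [605.9, 59.1, 32.0]
tool_rot: [-0.0, 0.0, 1.0, -0.0]
contact_force: [-0.6, 0.2, -0.2]
grip_width: -0.001
finger_force: 0.0
ee [605.9  59.1  32. ] F [-0.6  0.2 -0.2] t 5.15 q [-0.675  0.445  0.635  1.773 -0.303  1.024  1.644]
scene 92 zmin [66. 67. 68. 69.] min [593.  43.  66.] max [614.  70.  92.] tip px 308 216
wrist 1579 zmin [70. 71. 71. 71.] min [594.  47.  70.] max [600.  74.  92.] tip px 282 263
```

View pics/s3.png

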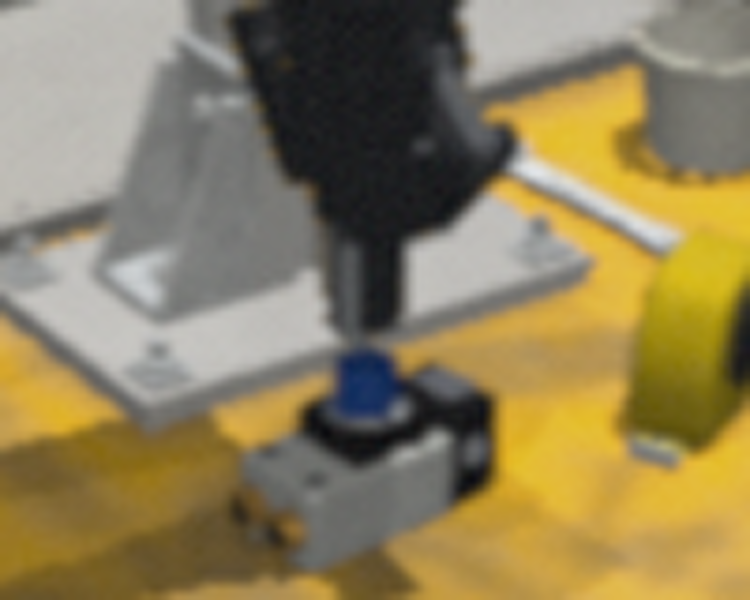

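The crop shows the tips at (365,330), well centred over the blue cap at (367,355) with a gap of about 10 mm. I'll press in small steps.

```bash
for r in '[[0,0,0.5,0,0,0],[0,0,0.3,0,0,0],[0,0,0,0,0,0]]' '[[0,0,0.2,0,0,0],[0,0,0,0,0,0]]' '[[0,0,0.2,0,0,0],[0,0,0,0,0,0]]'; do :; done; python3 -m inch '[[0,0,0.5,0,0,0],[0,0,0.3,0,0,0],[0,0,0,0,0,0]]'|grep -E 'pos|force'; python3 -m inch '[[0,0,0.2,0,0,0],[0,0,0,0,0,0]]'|grep -E 'pos|force';python3 -m inch '[[0,0,0.2,0,0,0],[0,0,0,0,0,0]]'|grep -E 'pos|force'
```

```text
ee_pos: [605.9, 59.2, 24.0]
contact_force: [-0.3, -0.2, -0.6]
finger_force: 0.0
ee_pos: [606.1, 59.3, 22.3]
contact_force: [-1.1, 0.3, 0.4]
finger_force: 0.0
ee_pos: [606.3, 59.3, 20.5]
contact_force: [-0.1, -0.3, 1.3]
finger_force: 1.0
```

Contact is at a reported height of about 21 mm, so the button should reach its stop near 11 mm.

```bash
python3 -m inch '[[0,0,0.2,0,0,0],[0,0,0.2,0,0,0],[0,0,0.2,0,0,0],[0,0,0,0,0,0]]'|grep -E 'pos|force'; python3 -m inch '[[0,0,0.2,0,0,0],[0,0,0.1,0,0,0],[0,0,0,0,0,0]]'|grep -E 'pos|force';python3 -m inch '[[0,0,0.1,0,0,0],[0,0,0,0,0,0]]'|grep -E 'pos|force'
```

```text
ee_pos: [606.2, 59.3, 14.3]
contact_force: [0.8, 0.5, 1.9]
finger_force: 0.9
ee_pos: [606.3, 59.3, 11.4]
contact_force: [0.3, -0.5, 2.9]
finger_force: 1.2
ee_pos: [606.3, 59.3, 10.6]
contact_force: [-1.2, 0.5, 4.8]
finger_force: 2.4
```

```bash
python3 -m inch '[[0,0,0.1,0,0,0],[0,0,0,0,0,0]]'|grep -E 'pos|force';python3 -m inch '[[0,0,0.1,0,0,0],[0,0,0,0,0,0]]'|grep -E 'pos|force'
```

```text
ee_pos: [606.3, 59.2, 9.8]
contact_force: [-1.5, -0.6, 7.3]
finger_force: 3.6
ee_pos: [606.3, 59.3, 9.0]
contact_force: [-2.2, 0.1, 8.8]
finger_force: 4.7
```

The force now climbs at about 3 N/mm, so the button is on its stop at 8.8 N. Retract and move to green.

```bash
python3 -m inch '[[0,0,-2,0,0,0],[0,0,-5,0,0,0],[0,0,-5,0,0,0],[0,0,0,0,0,0]]'|grep -E 'pos|force'; python3 -m inch '[[2.7,-5.1,0,0,0,0],[2.7,-5.1,0,0,0,0],[2.7,-5.1,0,0,0,0],[2.7,-5.1,0,0,0,0],[2.7,-5,0,0,0,0]]'|grep -E 'pos|force'; python3 -m inch '[[0,0,0,0,0,0],[0,0,0,0,0,0]]'; python3 - <<'E'
from h import *
i=bot.get_image("scene"); r=bot.get_image("top")
for c,X in(("blue",(606.5,59,53)),("green",(470,-195.5,55)),("red",(464.5,145.5,55))):
    for k in(i,r):
        B=blob(k,c,proj(k,X)); print(c,B and (B[0].round(1),B[1]))
w=bot.get_image("wrist"); B=blob(w,"red",proj(w,(464.5,145.5,58)),40); print(B and plane(w,*B[0],58))
cv2.imwrite("pics/s4.png",np.hstack([cv2.resize(i["frame"][200:250,225:325,::-1],(400,200),interpolation=cv2.INTER_CUBIC),cv2.resize(w["frame"][:,:,::-1],(400,300))[:200]]))
E
```

```text
ee_pos: [608.5, 59.2, 133.3]
contact_force: [-1.3, -0.1, -1.1]
finger_force: 0.0
ee_pos: [469.4, -196.0, 128.3]
contact_force: [0.4, -0.2, -0.2]
finger_force: 0.0
time: 9.18
ee_pos: [470.9, -194.0, 128.3]
tool_rot: [-0.0, 0.0, 1.0, 0.0]
contact_force: [0.4, 0.2, 0.1]
grip_width: -0.003
finger_force: 0.0
blue (array([308.6, 222.3]), array([305, 220,   9,   5,  32], dtype=int32))
blue (array([290.7, 189.8]), array([287, 186,   8,   8,  44], dtype=int32))
green (array([327.3, 295.9]), array([323, 291,  10,  11,  92], dtype=int32))
green (array([394.2, 249. ]), array([390, 247,   9,   5,  33], dtype=int32))
red (array([238.1, 222. ]), array([235, 218,   8,   9,  60], dtype=int32))
red (array([254.1, 245.8]), array([250, 242,   9,   9,  59], dtype=int32))
None
```

View pics/s4.png

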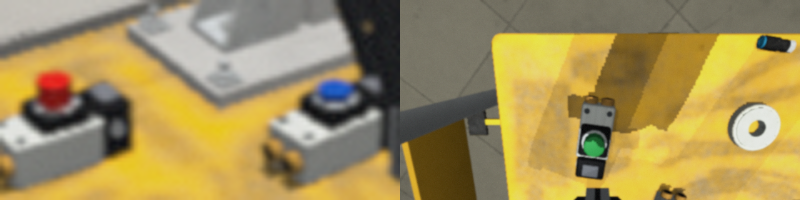

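Blue is now a thin disc at left crop (335,90) with its body in place, and red is still up. In the wrist view green is free of the fingers at about (595,145) in the composite. I'll measure it there.

```bash
python3 - <<'E'
from h import *
w=bot.get_image("wrist"); p=proj(w,(470,-195.5,58)); B=blob(w,"green",p,40); print(p,B, plane(w,*B[0],58), bot.get_state()["ee_pos"])
E
```

```text
[271.71955384 205.91338571] (array([271.47644684, 203.74293405]), array([257, 187,  30,  32, 743], dtype=int32)) [ 468.39978753 -195.66836829   58.        ] [ 471.47776025 -193.44027079  128.23818124]
```

```bash
python3 -m inch '[[0.2,-0.2,4,0,0,0],[0,0,3.5,0,0,0],[0,0,1.5,0,0,0],[0,0,0.5,0,0,0],[0,0,0,0,0,0]]'|grep -E 'pos|force'; python3 tip.py
```

```text
ee_pos: [469.6, -196.7, 34.1]
contact_force: [1.1, 0.2, 0.7]
finger_force: 0.0
ee [ 469.6 -196.7   34.1] F [1.1 0.2 0.7] t 10.0 q [-0.418  0.258  0.825  2.019 -0.231  0.957  2.095]
scene 131 zmin [68. 69. 70. 70.] min [ 458. -214.   68.] max [ 478. -182.   94.] tip px 330 289
wrist 1590 zmin [73. 73. 73. 73.] min [ 457. -209.   73.] max [ 464. -182.   94.] tip px 288 263
```

```bash
python3 -m inch '[[0,0.1,0.6,0,0,0],[0,0,0.4,0,0,0],[0,0,0,0,0,0]]'|grep -E 'pos|force'; python3 -m inch '[[0,0,0.2,0,0,0],[0,0,0.2,0,0,0],[0,0,0.1,0,0,0],[0,0,0,0,0,0]]'|grep -E 'pos|force'; python3 -m inch '[[0,0,0.2,0,0,0],[0,0,0.2,0,0,0],[0,0,0.2,0,0,0],[0,0,0,0,0,0]]'|grep -E 'pos|force'
```

```text
ee_pos: [468.7, -195.5, 23.1]
contact_force: [-0.6, 0.5, -1.1]
finger_force: 0.0
ee_pos: [469.1, -195.7, 18.5]
contact_force: [-1.1, 0.3, 2.7]
finger_force: 1.0
ee_pos: [469.1, -195.7, 12.3]
contact_force: [-0.6, -1.4, 2.2]
finger_force: 0.9
```

```bash
python3 -m inch '[[0,0,0.1,0,0,0],[0,0,0.1,0,0,0],[0,0,0,0,0,0]]'|grep -E 'pos|force'; python3 -m inch '[[0,0,0.1,0,0,0],[0,0,0,0,0,0]]'|grep -E 'pos|force'
```

```text
ee_pos: [469.1, -195.7, 10.5]
contact_force: [-0.5, -0.2, 5.1]
finger_force: 2.4
ee_pos: [469.1, -195.7, 9.7]
contact_force: [-1.1, 0.5, 7.9]
finger_force: 3.6
```

```bash
python3 -m inch '[[0,0,0.1,0,0,0],[0,0,0,0,0,0]]'|grep -E 'pos|force'; python3 -m inch '[[0,0,-2,0,0,0],[0,0,-5,0,0,0],[0,0,-3.5,0,0,0],[0,0,0,0,0,0]]'|grep -E 'pos|force'; python3 -m inch '[[0.1,5.7,0,0,0,0],[0.1,5.7,0,0,0,0],[0.1,5.7,0,0,0,0],[0.1,5.7,0,0,0,0],[0,5.7,0,0,0,0]]'|grep -E 'pos|force'; python3 -m inch '[[0,4,0,0,0,0],[0,1.6,0,0,0,0],[0,0,0,0,0,0],[0,0,0,0,0,0]]'|grep -E 'pos|force'
python3 - <<'E'
from h import *
w=bot.get_image("wrist"); p=proj(w,(464.5,145.7,58)); B=blob(w,"red",p,40); print(p,B, B and plane(w,*B[0],58), bot.get_state()["ee_pos"])
i=bot.get_image("scene"); print(blob(i,"green",proj(i,(469,-195.5,50))))
E
```

```text
ee_pos: [469.1, -195.7, 8.8]
contact_force: [-1.5, 0.4, 10.1]
finger_force: 4.9
ee_pos: [470.5, -195.7, 115.5]
contact_force: [0.2, 0.8, -0.1]
finger_force: 0.0
ee_pos: [463.9, 91.3, 112.3]
contact_force: [1.2, -0.4, -0.4]
finger_force: 0.0
ee_pos: [465.2, 143.5, 113.0]
contact_force: [-0.0, 0.0, -0.2]
finger_force: 0.0
[278.08739507 213.97547384] (array([279.76061321, 211.29245283]), array([264, 193,  33,  37, 848], dtype=int32)) [462.61945906 146.81386046  58.        ] [465.28761783 143.56526417 113.18614774]
(array([327.36206897, 297.67241379]), array([323, 295,  10,   7,  58], dtype=int32))
```

Green is down: its blob height fell from 12 px to 7 px. Now red.

```bash
python3 -m inch '[[0.1,0.2,4,0,0,0],[0,0,2.5,0,0,0],[0,0,1,0,0,0],[0,0,0.5,0,0,0],[0,0,0,0,0,0]]'|grep -E 'pos|force'; python3 tip.py; python3 -m inch '[[0,0,0.2,0,0,0],[0,0,0.2,0,0,0],[0,0,0,0,0,0]]'|grep -E 'pos|force'
```

```text
ee_pos: [464.7, 147.3, 33.9]
contact_force: [-0.2, -0.2, 0.5]
finger_force: 0.0
ee [464.7 147.3  33.9] F [-0.2 -0.2  0.5] t 14.7 q [-0.9    0.169  0.547  2.059 -0.108  0.94   1.275]
scene 87 zmin [69. 69. 70. 70.] min [452. 129.  69.] max [477. 154.  94.] tip px 236 216
wrist 1603 zmin [72. 73. 73. 73.] min [452. 135.  72.] max [458. 162.  94.] tip px 270 263
ee_pos: [464.1, 147.3, 29.3]
contact_force: [-0.6, -0.7, -1.2]
finger_force: 0.0
```

```bash
python3 -m inch '[[0,-0.1,0.4,0,0,0],[0,0,0.2,0,0,0],[0,0,0,0,0,0]]'|grep -E 'pos|force'; python3 -m inch '[[0,0,0.2,0,0,0],[0,0,0.2,0,0,0],[0,0,0.1,0,0,0],[0,0,0,0,0,0]]'|grep -E 'pos|force'; python3 -m inch '[[0,0,0.2,0,0,0],[0,0,0.2,0,0,0],[0,0,0.2,0,0,0],[0,0,0,0,0,0]]'|grep -E 'pos|force'
```

```text
ee_pos: [464.1, 146.2, 23.2]
contact_force: [-0.2, -0.1, -0.5]
finger_force: 0.0
ee_pos: [464.4, 146.4, 18.5]
contact_force: [0.1, -0.6, 2.4]
finger_force: 1.0
ee_pos: [464.3, 146.4, 12.3]
contact_force: [1.6, 0.7, 2.4]
finger_force: 0.9
```

```bash
python3 -m inch '[[0,0,0.1,0,0,0],[0,0,0.1,0,0,0],[0,0,0,0,0,0]]'|grep -E 'pos|force'; python3 -m inch '[[0,0,0.1,0,0,0],[0,0,0.1,0,0,0],[0,0,0,0,0,0]]'|grep -E 'pos|force'
```

```text
ee_pos: [464.3, 146.4, 10.5]
contact_force: [-0.1, -0.2, 4.7]
finger_force: 2.3
ee_pos: [464.4, 146.4, 8.8]
contact_force: [-1.6, -1.2, 9.7]
finger_force: 4.8
```

```bash
python3 -m inch '[[0,0,-2,0,0,0],[0,0,-5,0,0,0],[0,0,-5,0,0,0],[0,-5,0,0,0,0],[0,-5,0,0,0,0]]'|grep -E 'pos|force'; python3 -m inch '[[0,-3,0,0,0,0],[0,0,0,0,0,0],[0,0,0,0,0,0],[0,0,0,0,0,0]]'
python3 - <<'E'
from h import *
i=bot.get_image("scene");t=bot.get_image("top")
for c,X in(("blue",(606.5,59,50)),("green",(469,-195.5,50)),("red",(464.5,146,50))):
    print(c,[(B[0].round(1),B[1][2:]) if (B:=blob(k,c,proj(k,X))) else None for k in(i,t)])
cv2.imwrite("pics/end.png",cv2.resize(i["frame"][180:340,200:400,::-1],(750,600),interpolation=cv2.INTER_CUBIC))
E
```

```text
ee_pos: [463.9, 45.5, 128.6]
contact_force: [0.4, -0.7, 1.0]
finger_force: 0.0
time: 18.42
ee_pos: [464.0, 17.4, 128.2]
tool_rot: [-0.0, -0.001, 1.0, -0.0]
contact_force: [0.5, 0.3, 0.6]
grip_width: -0.002
finger_force: 0.0
blue [(array([308.6, 222.4]), array([ 9,  4, 31], dtype=int32)), (array([290.8, 189.8]), array([ 7,  8, 43], dtype=int32))]
green [(array([327.4, 297.7]), array([10,  7, 58], dtype=int32)), (array([393.2, 247.6]), array([ 8,  8, 45], dtype=int32))]
red [(array([238.1, 224. ]), array([ 9,  5, 34], dtype=int32)), (array([254.3, 246.1]), array([ 8,  9, 52], dtype=int32))]
```

View pics/end.png

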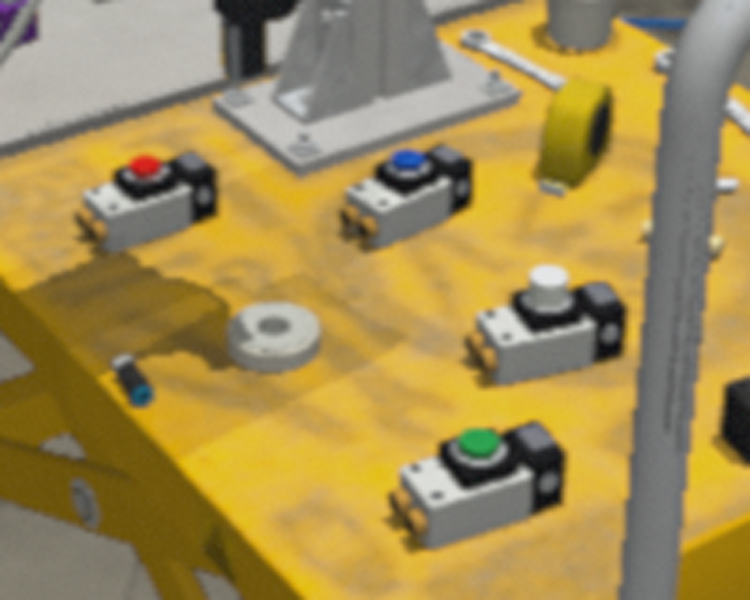

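The final picture shows blue (408,162), green (480,443) and red (146,167) as flat discs, pressed down. White (548,285) is still up, the valves and bystanders are in place, and the arm is clear.

```bash
python3 -c "
from cell import bot
print(bot.job_done())"
```

```text
the job is handed in; nothing more can be done
None
```

The blue, green and red buttons were pressed down in that order, each to its stop with about 10 N or less. The white button is still up, nothing looked disturbed in the last picture, the arm finished clear, and the job was handed in at about 18.5 s.

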